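# Switch on the stirrer at its guarded isolator

## Task

Switch on the stirrer's supply at the grey isolator box: swing its spring-closed clear guard well up by the lip at its front, push the toggle underneath fully over to the side away from the robot, then let the guard drop shut again. Leave the stirrer, the bottle and the beaker where they stand.

Things in the scene. Friction and masses are not known exactly. Their poses are not given: they have to be found in the camera images.
- isolator: Grey enclosure fixed to the bench, 160 x 200 x 100 mm (x, y, z), origin at the centre of its underside; place and yaw vary. Its front (own -x side) faces the robot's right or partly towards the robot; own x runs from front to rear (hinge side), y roughly towards the robot, z up. Its flat deck, 100 mm above the bench, carries the toggle and over it the guard: a clear hood, open below and behind.
- guard_hinge (a point): Fixed point in the middle of the guard's hinge line, 45 mm behind the enclosure's centre and 102 mm above the bench. The hinge line runs along the box's y. Axes as the isolator's. The hood reaches 120 mm forward from here (lip not counted), is 164 mm wide and 76 mm high, walls 4 mm, about 0.25 kg.
- guard (a joint): Guard angle: 0 = shut, grows as its front swings up and back, stops at 1.75 rad. A damped spring closes it from any angle: it takes 2 to 4 N upward at the lip, does not stay open by itself, and must rest on something (such as the fingers) while the toggle is flipped. Once free it falls shut in about 2 s.
- guard_lip (a point): Front edge of the guard's lip, underside, mid-width; moves with the guard. The lip is a grey plate 144 mm wide, 8 mm thick at the foot of the hood's front wall, from 116 to 157 mm in front of the hinge line. Shut, its last 32 mm overhang the enclosure's front, 102 mm above the bench, free below: fingertips pointing to the rear and down can go under and lift. Axes: x from lip to hinge, y along it.
- toggle (a joint): Toggle angle: 0 = off (leaning 0.35 rad to the box's +y side, towards the robot), 0.7 = on (leaning 0.35 rad to -y, away from the robot). It stays where it is left, so push it right to its stop. Pivot at deck height, 100 mm above the bench, 40 mm in front of the enclosure's centre (85 mm in front of the hinge), mid-width, axis along the box's x. 2 to 3 N at the tip moves it.
- toggle_tip (a point): Tip of the toggle, a flat steel bat 24 mm wide (box x), 12 mm thick (box y), 62 mm from pivot to this point. Moves with the toggle.
- stirrer: Bystander: blue hotplate stirrer with a round brown vial block on it, 250 x 160 x 160 mm, about 3 kg, loose. Origin under its centre.
- reagent: Bystander: amber bottle, 72 mm across, 160 mm tall, loose. Origin at the centre of its underside.
- beaker: Bystander: glass beaker, 84 mm across, 110 mm tall, loose. Origin at the centre of its underside.

How it is judged (in metres and radians):
On the way, in this order (a step that is already met when the one before it is completed fails the run):
1. the guard is lifted at least 0.5 rad (30 degrees) while the toggle is still off (value of joint guard above 0.5 rad and value of joint toggle below 0.25 rad), for 0.1 s.
2. the toggle is fully over to the side away from the robot, while the guard is still up (over 0.15 rad) (value of joint toggle above 0.55 rad and value of joint guard above 0.15 rad), for 0.1 s.
At the end, for the whole second after the job is handed in: The toggle is over to the side away from the robot (joint above 0.55 of 0.7 rad), the guard is shut (below 0.05 rad), and the stirrer, bottle and beaker each stand within 30 mm of where they started (value of joint toggle above 0.55 rad and value of joint guard below 0.05 rad and distance of each of stirrer, reagent, beaker from where it was at the start of the episode below 0.03 m); the robot touches nothing.
It fails at once if the stirrer, the bottle or the beaker is moved by more than 30 mm or tipped over (distance of any of stirrer, reagent, beaker from where it was at the start of the episode above 0.03 m or angle between any of reagent, beaker's own z axis and vertical above 0.5 rad).
It also fails if it takes over 42 s, if anything falls off the work surface, if the arm or the gripper's body presses on something with over 40 N, if the wrist force passes 120 N, or if a joint passes its speed limit or range.

## Robot

A 6-joint arm with a two-finger parallel gripper is mounted at the origin on the work surface. World frame = base frame: x ahead of the robot, y to its left, z up, the work surface at z = 0. Lengths are in mm, angles in rad, forces in N, time in s.
With the tool pointing down it reaches from about 350 to 775 mm from the base axis. Payload 7.3 kg.
Tool frame: the origin (TCP) lies at the very end of the fingers, on their centre line; the grasp point (between the pads) lies 19 mm behind it; z points along the fingers, y is the line along which they close (so a half turn about z gives the same grasp; the last joint's range is limited). The gripper opens to 92 mm and grips with 3 to 60 N. Pads are 19 mm wide; open, the fingers measure 130 mm over their backs; the gripper's body (75 mm by 190 mm) begins 47 mm behind the grasp point.
Start: joints at [1.162, 0.342, 1.524, -0, 1.275, -0.146], TCP at [136.372, 506.999, 226.741] pointing down, gripper open.
Joint ranges: [-2.53, 2.53], [-0.77, 2.02], [0.04, 2.7], [-1, 4.14], [0.28, 2.66], [-3.11, 3.11]. Speed limits (rad/s): [2.57, 2.57, 3.14, 3.14, 3.14, 3.14].

## Interface

Orientations are given as [roll, pitch, yaw] about the fixed x, y, z axes, in that order (R = Rz(yaw) Ry(pitch) Rx(roll)).
In Python, from plant import bot gives the robot as it stands.
- The arm moves only by the tool jog_arm, never from a script. Its argument "targets" is a list of rows, each an object with "xyz": the shift along the tool's x, y, z as a fraction of full scale, a list of three; "spin": the turn about the tool's z as a fraction of full scale. In form: [{"xyz": [x, y, z], "spin": spin}, ...]. A call has exactly 10 rows; each row shifts and turns the commanded pose from where the row before left it, along the tool's axes as they then stand; what a row does not reach is not made up. Full scale, the value 1, is 80 mm for a shift and 0.1 rad for a turn. A row lasts 1/8 s, in which the tool goes at most 62.5 mm and 10.7 degrees, less where a joint would pass 70% of its speed; a pose out of reach is approached as far as the arm can. A call with a number of a shift or a turn outside -1 to 1 is refused whole. A call with a gripper value outside its range is refused whole. "gripper" is the opening in per cent of the stroke, from 0 (shut) to 100 (fully open), set as the call begins (left out, the last holds). The fingers move at their own pace and stop on an object; the grip force is fixed at half the most. Time passes only in rows, so rows that do not move let the fingers close, or fill a call up. It gives the time, the measured TCP pose, the force, the opening and the grip force at its end, in the units of the state.
- bot.get_obs(): the state, without advancing time (a new reading comes with each control period).
- bot.capture(name): name is "scene" or "top" or "wrist"; returns the picture (384x512x3 uint8, blue, green, red); there is no depth.
- bot.get_calibration(name): a dict with "vfov" (degrees; the focal length in pixels is half the picture's height over the tangent of half this angle, whatever the lens; pixels are square), "cx", "cy" (the principal point, pixels), "k1" (the pictures are not rectified: a ray, as slopes to the right and down, at radius r is drawn at 1 + k1 r^2 times it, then the intrinsics apply), "eye" and "rotation" of the camera in the world. Camera axes: x right, y down, z forward; pixel columns grow to the right and rows downward; lengths in mm; the calibration is good to about 2 mm. A picture is of the moment at which its call begins: read the wrist's pose just before it. get_calibration takes no time and is no camera call; for the wrist camera it gives the pose at the moment of the call.
- bot.close_job(): hands the job in; it is judged then, once.
The state is a dict: "time": time; "joint_positions": joint angles; "dq": joint speeds; "tau": joint torques, N m; "tool_pos": TCP position; "tcp_rot": TCP orientation; "contact_force": force on the tool from outside, world axes, zero at the start; "moment": the same for the moment, N m; "grip_width": finger opening in mm; "finger_force": force on a finger pad.
Only numpy, scipy, OpenCV 4.12 (cv2) and the standard library are available. Lean on these libraries where they do the work, as an engineer would, in place of code of your own. Each camera call takes 0.05 s, during which the arm holds its last target. There are 200 camera calls.

## Working session

There is one attempt and no reset: what is moved stays moved. The work goes in short steps, Python scripts to look and compute and a tool call to move; the robot and the scene stay as the last step left them, time stands still between calls to the robot, and variables do not carry over. Pictures are saved under pics/ and viewed, at most 11 in all, crops included, and the job is handed in when it is done.

Besides the shell and the picture viewer there is one more tool, called after "Request:" by a JSON object that holds its "api" and its "payload", one argument or row to a line. jog_arm: Moves the arm, as the interface text tells. Shift numbers are shares of 80 mm and turn numbers shares of 0.1 rad, none past 1 either way. Its arguments: {"type":"object","properties":{"targets":{"type":"array","items":{"type":"object","properties":{"xyz":{"type":"array","items":{"type":"number"}},"spin":{"type":"number"}}}},"gripper":{"type":"number"}},"required":["targets"]}

```bash
mkdir -p pics; ls
python3 - <<'E'
from plant import bot
import cv2
o=bot.get_obs(); print({k:o[k] for k in('time','tool_pos','tcp_rot','contact_force')})
for n in('scene','top'):
    cv2.imwrite(f'pics/{n}0.png',bot.capture(n)); print(n,bot.get_calibration(n))
E
```

```text
pics
{'time': 0.0, 'tool_pos': array([136.23038198, 506.59638824, 226.05000748]), 'tcp_rot': array([-3.14009167e+00, -2.07732041e-04,  2.87873342e+00]), 'contact_force': array([ 0.27010797,  0.46704392, -0.80877855])}
scene {'vfov': 57.64032647605974, 'cx': 250.70222950207994, 'cy': 194.0848309406757, 'k1': -0.02344458313908378, 'eye': array([1198.39037558,  393.77565918,  661.05622317]), 'rotation': array([-2.22689015,  0.01377113,  1.96990285])}
top {'vfov': 51.14333148309237, 'cx': 255.62562331726144, 'cy': 190.0984544314313, 'k1': 0.02340466447508361, 'eye': array([ 357.75629664,   83.00842619, 1193.2419181 ]), 'rotation': array([-3.0109531 , -0.01780546, -1.55092704])}
```

View pics/scene0.png

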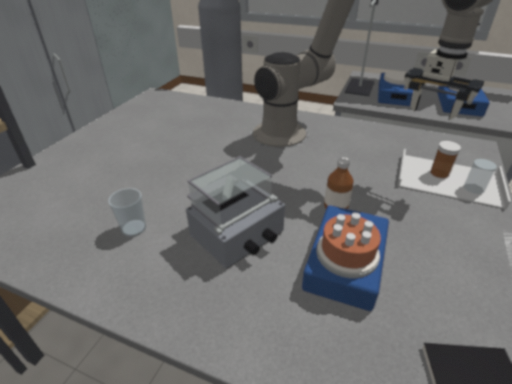

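View pics/top0.png

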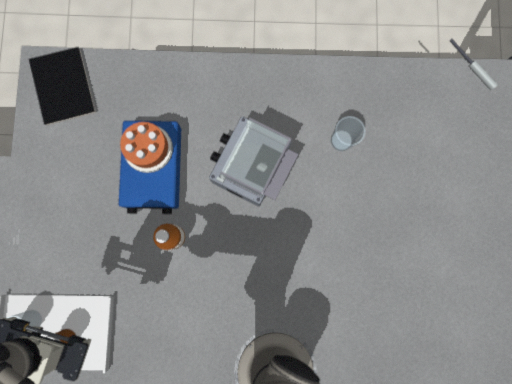

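The views show the isolator, lip to the right, at about (255,160) in the top picture and (235,220) in the scene picture. The stirrer is at (150,165), the bottle at (168,237) and the beaker at (347,132), all in the top picture. I'll enlarge the isolator next.

```bash
cat > h.py <<'E'
import numpy as np,cv2
from scipy.spatial.transform import Rotation as R
def cam(c):
    f=192/np.tan(np.radians(c['vfov']/2)); K=np.array([[f,0,c['cx']],[0,f,c['cy']],[0,0,1]])
    return K,np.array([c['k1'],0,0,0.]),R.from_euler('xyz',c['rotation']).as_matrix(),np.array(c['eye'])
def toplane(c,px,z):
    K,d,M,e=cam(c); u=cv2.undistortPoints(np.float64(px).reshape(-1,1,2),K,d)[:,0]
    r=np.c_[u,np.ones(len(u))]@M.T
    return e+r*((z-e[2])/r[:,2])[:,None]
def proj(c,P):
    K,d,M,e=cam(c); return cv2.projectPoints(np.float64((np.atleast_2d(P)-e)@M),np.zeros(3),np.zeros(3),K,d)[0][:,0]
E
python3 - <<'E'
import cv2
a=cv2.imread('pics/top0.png')[105:215,200:310]; b=cv2.imread('pics/scene0.png')[150:270,175:295]
cv2.imwrite('pics/c0.png',cv2.hconcat([cv2.resize(a,(400,400),interpolation=2),cv2.resize(b,(400,400),interpolation=2)]))
E
```

```text
(no output)
```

View pics/c0.png

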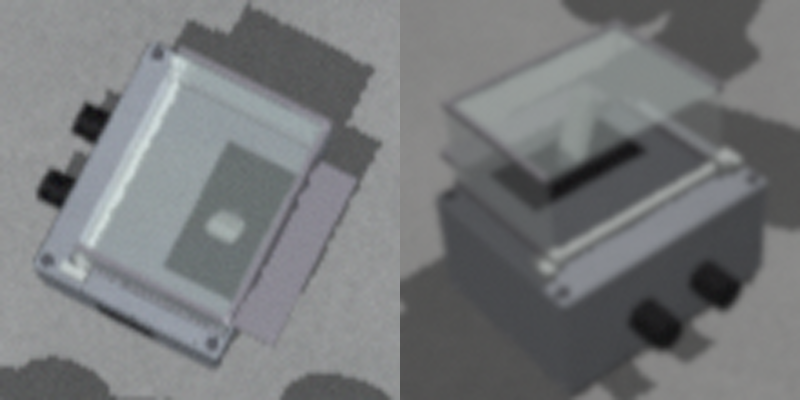

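Left crop (top view, scaled 3.64 from (200,105)): deck corners at (155,42), (38,270) and (219,360), outer lip corners at (355,175) and (272,344). In the right crop the toggle leans towards the robot. Next I'll fit the pose of the box.

Run:
```python
from plant import bot
from h import *
from scipy.optimize import least_squares
T=bot.get_calibration('top');S=bot.get_calibration('scene')
t=lambda p:np.array(p)*110/400+[199.6,104.6]; s=lambda p:(np.array(p)-[400,0])*120/400+[174.6,149.6]
own=np.array([[80,-100,100],[80,100,100],[-80,100,100],[-112,-72,110],[-112,72,110]])
px=t([[155,42],[38,270],[219,360],[355,175],[272,344]])
so=np.array([[80,100,100],[80,-100,100]]); 
def W(q,P): return R.from_euler('z',q[2]).apply(P)+[q[0],q[1],0]
r=least_squares(lambda q:(proj(T,W(q,own))-px).ravel(),[450,100,1.2]); q=r.x
print(q,r.fun.round(1))
print('scene rear corners crop',(proj(S,W(q,[[80,100,100],[80,-100,100]]))-[174.6,149.6])*400/120+[400,0])
for n,P in dict(lip=[-112,0,102],hinge=[45,0,102],tog=[-40,62*np.sin(.35),100+62*np.cos(.35)]).items(): print(n,W(q,P))
# bystanders approx
for n,p,z in (('beaker rim',[350,128],110),('bottle top',[165,236],160),('stirrer corners',[[122,122],[181,122],[180,209],[120,208]],60)): print(n,toplane(T,p,z))
print(bot.get_obs()['joint_positions'])
```

```text
[588.35679833  82.24515661   1.1282486 ] [-1.2 -0.8 -1.8 -0.8  0.5  0.4  1.3  0.6  1.2  0.5]
scene rear corners crop [[765.72521538 177.9856956 ]
 [559.47517843 304.85454843]]
lip [540.39356629 -18.96516091 102.        ]
hinge [607.62773977 122.91001633 102.        ]
tog [552.01548912  55.20292    158.2411082 ]
beaker rim [[ 680.79788784 -192.94542792  110.        ]]
bottle top [[370.93708041 295.6144994  160.        ]]
stirrer corners [[696.71328451 455.44429639  60.        ]
 [701.36450515 286.12384571  60.        ]
 [448.5681928  277.93621899  60.        ]
 [447.89883641 445.58012282  60.        ]]
[ 1.16197761e+00  3.42654957e-01  1.52491401e+00  2.98505950e-05
  1.27539817e+00 -1.46001402e-01]
```

The fit is good to about 1.5 px: box centre (588, 82), yaw 1.128.

The tool can only point down, so I'll line tool x up with box x. The flank of the gripper body then presses on the lip's front edge and carries it up by friction and push. With the gripper shut, the fingers hang below the body at the toggle. First I'll raise the arm and turn it.

Request:
{"api": "jog_arm", "payload": {
  "targets": [
    {"xyz":[0,0,-0.1],"spin":1},
    {"xyz":[0,0,-0.1],"spin":1},
    {"xyz":[0,0,-0.1],"spin":1},
    {"xyz":[0,0,-0.1],"spin":1},
    {"xyz":[0,0,-0.1],"spin":1},
    {"xyz":[0,0,-0.1],"spin":1},
    {"xyz":[0,0,-0.1],"spin":1},
    {"xyz":[0,0,-0.1],"spin":1},
    {"xyz":[0,0,-0.1],"spin":1},
    {"xyz":[0,0,-0.1],"spin":1}
  ],
  "gripper": 0
}}

```text
time: 1.35
tool_pos: [136.3, 506.8, 306.6]
tcp_rot: [-3.141, 0.001, 1.875]
contact_force: [-0.0, 0.3, -0.4]
grip_width: 0.6
finger_force: 0.0
```

Request:
{"api": "jog_arm", "payload": {
  "targets": [
    {"xyz":[0,0,0],"spin":1},
    {"xyz":[0,0,0],"spin":1},
    {"xyz":[0,0,0],"spin":1},
    {"xyz":[0,0,0],"spin":1},
    {"xyz":[0,0,0],"spin":1},
    {"xyz":[0,0,0],"spin":1},
    {"xyz":[0,0,0],"spin":1},
    {"xyz":[0,0,0],"spin":0.5},
    {"xyz":[0,0,0],"spin":0},
    {"xyz":[0,0,0],"spin":0}
  ]
}}

```text
time: 2.6
tool_pos: [136.3, 506.9, 306.5]
tcp_rot: [-3.142, 0.0, 1.13]
contact_force: [-0.6, 1.5, -0.3]
grip_width: 0.5
finger_force: 0.0
```

Request:
{"api": "jog_arm", "payload": {
  "targets": [
    {"xyz":[0,0.3,0]},
    {"xyz":[0,0.65,0]},
    {"xyz":[0,0.65,0]},
    {"xyz":[0,0.65,0]},
    {"xyz":[-0.2,0.65,0]},
    {"xyz":[-0.3,0.65,0]},
    {"xyz":[-0.4,0.6,0]},
    {"xyz":[-0.4,0.6,0]},
    {"xyz":[-0.4,0.6,0]},
    {"xyz":[-0.4,0.5,0]}
  ]
}}

```text
invalid input
```

Request:
{"api": "jog_arm", "payload": {
  "targets": [
    {"xyz":[0,0.3,0],"spin":0},
    {"xyz":[0,0.65,0],"spin":0},
    {"xyz":[0,0.65,0],"spin":0},
    {"xyz":[0,0.65,0],"spin":0},
    {"xyz":[-0.2,0.65,0],"spin":0},
    {"xyz":[-0.3,0.65,0],"spin":0},
    {"xyz":[-0.4,0.6,0],"spin":0},
    {"xyz":[-0.4,0.6,0],"spin":0},
    {"xyz":[-0.4,0.6,0],"spin":0},
    {"xyz":[-0.4,0.5,0],"spin":0}
  ]
}}

```text
time: 3.85
tool_pos: [488.4, 153.0, 306.6]
tcp_rot: [3.142, -0.0, 1.129]
contact_force: [0.3, -0.2, -0.2]
grip_width: 0.4
finger_force: 0.0
```

Request:
{"api": "jog_arm", "payload": {
  "targets": [
    {"xyz":[-0.5,0.2,0],"spin":0},
    {"xyz":[-0.5,0.2,0],"spin":0},
    {"xyz":[-0.5,0.2,0],"spin":0},
    {"xyz":[-0.5,0.15,0],"spin":0},
    {"xyz":[-0.4,0,0],"spin":0},
    {"xyz":[0,0,0],"spin":0},
    {"xyz":[0,0,0],"spin":0},
    {"xyz":[0,0,0],"spin":0},
    {"xyz":[0,0,0],"spin":0},
    {"xyz":[0,0,0],"spin":0}
  ]
}}

```text
time: 5.1
tool_pos: [459.7, -43.8, 306.6]
tcp_rot: [-3.141, -0.0, 1.13]
contact_force: [-0.4, 0.8, -0.7]
grip_width: 0.2
finger_force: 0.0
```

```bash
cat >> h.py <<'E'
B=np.array([588.4,82.2,0]); Rb=R.from_euler('z',1.128)
def own(p): return Rb.inv().apply(np.array(p)-B)
def st():
    from plant import bot
    o=bot.get_obs(); print(o['time'],'own',own(o['tool_pos']).round(1),'F own',Rb.inv().apply(o['contact_force']).round(1),'yaw',o['tcp_rot'][2].round(3))
E
python3 - <<'E'
from h import *; from plant import bot
st()
a=bot.capture('top')[70:270,170:370]; b=bot.capture('scene')[90:290,130:330]
cv2.imwrite('pics/c1.png',cv2.hconcat([cv2.resize(x,(400,400),interpolation=2) for x in(a,b)]))
E
```

```text
5.1 own [-169.    62.3  306.6] F own [ 0.5  0.7 -0.7] yaw 1.13
```

View pics/c1.png

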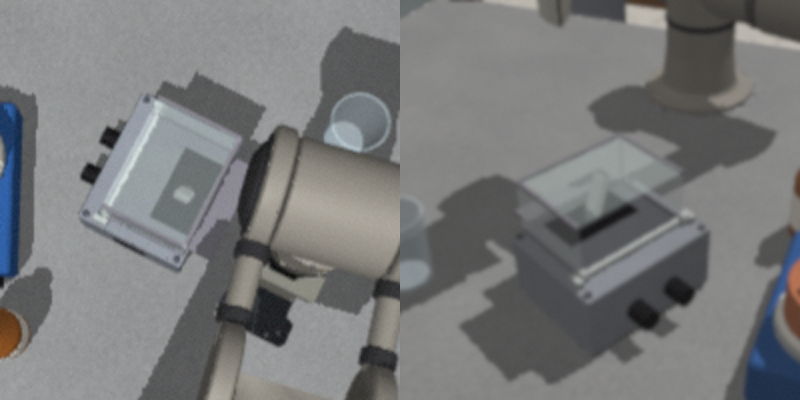

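The guard is shut, the arm is clear above the front and to the robot side of the lip, and nothing has moved. I'll descend so that the body flank faces the lip's edge.

Request:
{"api": "jog_arm", "payload": {
  "targets": [
    {"xyz":[0,0,0.3],"spin":0},
    {"xyz":[0,0,0.5],"spin":0},
    {"xyz":[0,0,0.5],"spin":0},
    {"xyz":[0,0,0.5],"spin":0},
    {"xyz":[0,0,0.5],"spin":0},
    {"xyz":[0,0,0.5],"spin":0},
    {"xyz":[0,0,0.4],"spin":0},
    {"xyz":[0,0,0.3],"spin":0},
    {"xyz":[0,0,0],"spin":0},
    {"xyz":[0,0,0],"spin":0}
  ]
}}

```text
time: 6.45
tool_pos: [460.3, -44.4, 27.5]
tcp_rot: [3.14, -0.0, 1.129]
contact_force: [1.1, -0.0, 0.0]
grip_width: 0.5
finger_force: 0.0
```

Run:
```python
from h import *; from plant import bot
st()
b=bot.capture('scene')[80:280,110:310]; c=cv2.resize(bot.capture('top')[70:270,170:370],(400,400))
cv2.imwrite('pics/c2.png',cv2.hconcat([c,cv2.resize(b,(400,400),interpolation=2)]))
```

```text
6.45 own [-169.3   61.5   27.5] F own [ 0.5 -1.   0. ] yaw 1.129
```

View pics/c2.png

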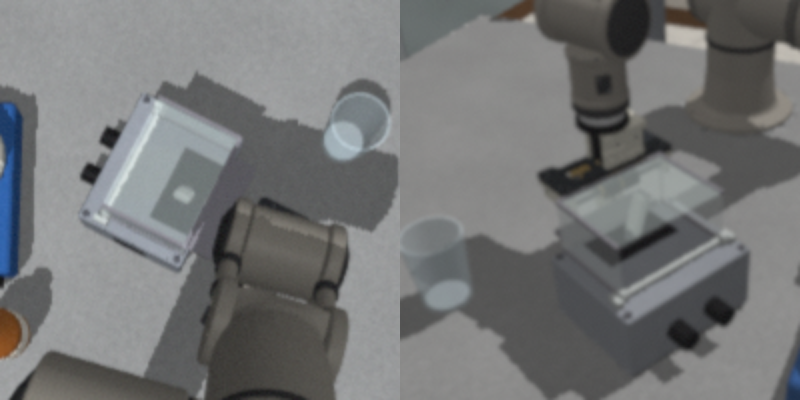

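The body (a black plate) sits in front of the lip, with the beige camera box above it on the box side. The camera's offset matters, so I'll check it.

Run:
```python
from h import *; from plant import bot
o=bot.get_obs();c=bot.get_calibration('wrist'); print(own(c['eye'])-own(o['tool_pos']), cam(c)[2][:,2])
T=bot.get_calibration('scene')
p=lambda u,v:[110+(u-400)/2,80+v/2]
# plate far-left top corner, near edges: pixel -> own at plane own x = flank (-132)
K,d,M,e=cam(T)
for n,u in dict(plTopL=(543,178),plBotL=(545,192),plTopR=(665,140),boxTop=(640,110),boxBot=(598,168)).items():
    x=cv2.undistortPoints(np.float64([[p(*u)]]),K,d)[0,0]; r=Rb.inv().apply(M@[*x,1]); eo=own(e)
    print(n,(eo+r*((-132-eo[0])/r[0])).round(0))
```

```text
[ 68.69689571   1.40771011 158.18017092] [-0.10751428 -0.23332547 -0.96643671]
plTopL [-132.  -60.  173.]
plBotL [-132.  -60.  152.]
plTopR [-132.  144.  147.]
boxTop [-132.  101.  211.]
boxBot [-132.   24.  151.]
```

The camera box sticks out on the tool's +x side and would meet the hood, so I'll back off, make a half turn and come back.

Request:
{"api": "jog_arm", "payload": {
  "targets": [
    {"xyz":[-0.4,0,0],"spin":0},
    {"xyz":[-0.4,0,0],"spin":0},
    {"xyz":[0,0,0],"spin":-1},
    {"xyz":[0,0,0],"spin":-1},
    {"xyz":[0,0,0],"spin":-1},
    {"xyz":[0,0,0],"spin":-1},
    {"xyz":[0,0,0],"spin":-1},
    {"xyz":[0,0,0],"spin":-1},
    {"xyz":[0,0,0],"spin":-1},
    {"xyz":[0,0,0],"spin":-1}
  ]
}}

```text
time: 7.8
tool_pos: [432.9, -102.4, 27.8]
tcp_rot: [3.14, 0.001, 1.932]
contact_force: [0.1, -0.5, 0.6]
grip_width: 0.4
finger_force: 0.0
```

Request:
{"api": "jog_arm", "payload": {
  "targets": [
    {"xyz":[0,0,0],"spin":-1},
    {"xyz":[0,0,0],"spin":-1},
    {"xyz":[0,0,0],"spin":-1},
    {"xyz":[0,0,0],"spin":-1},
    {"xyz":[0,0,0],"spin":-1},
    {"xyz":[0,0,0],"spin":-1},
    {"xyz":[0,0,0],"spin":-1},
    {"xyz":[0,0,0],"spin":-1},
    {"xyz":[0,0,0],"spin":-1},
    {"xyz":[0,0,0],"spin":-1}
  ]
}}

```text
time: 9.05
tool_pos: [433.0, -102.4, 27.7]
tcp_rot: [-3.141, 0.002, 2.932]
contact_force: [-0.6, 0.2, -0.4]
grip_width: 0.3
finger_force: 0.0
```

Request:
{"api": "jog_arm", "payload": {
  "targets": [
    {"xyz":[0,0,0],"spin":-1},
    {"xyz":[0,0,0],"spin":-1},
    {"xyz":[0,0,0],"spin":-1},
    {"xyz":[0,0,0],"spin":-1},
    {"xyz":[0,0,0],"spin":-1},
    {"xyz":[0,0,0],"spin":-1},
    {"xyz":[0,0,0],"spin":-1},
    {"xyz":[0,0,0],"spin":-1},
    {"xyz":[0,0,0],"spin":-1},
    {"xyz":[0,0,0],"spin":-1}
  ]
}}

```text
time: 10.3
tool_pos: [432.9, -102.3, 27.8]
tcp_rot: [-3.14, 0.001, -2.351]
contact_force: [0.6, -0.3, -0.2]
grip_width: 0.6
finger_force: 0.0
```

Request:
{"api": "jog_arm", "payload": {
  "targets": [
    {"xyz":[0,0,0],"spin":-1},
    {"xyz":[0,0,0],"spin":-1},
    {"xyz":[0,0,0],"spin":-1},
    {"xyz":[0,0,0],"spin":-0.4},
    {"xyz":[-0.35,0,0],"spin":0},
    {"xyz":[-0.35,0,0],"spin":0},
    {"xyz":[-0.15,0,0],"spin":0},
    {"xyz":[-0.1,0,0],"spin":0},
    {"xyz":[0,0,0],"spin":0},
    {"xyz":[0,0,0],"spin":0}
  ]
}}

```text
time: 11.55
tool_pos: [464.7, -33.9, 26.7]
tcp_rot: [3.141, -0.0, -2.015]
contact_force: [0.3, 0.3, -0.7]
grip_width: 0.6
finger_force: 0.0
```

```bash
python3 -c "
from h import *; st()"
```

```text
11.55 own [-157.9   62.    26.7] F own [ 0.5 -0.2 -0.7] yaw -2.015
```

Request:
{"api": "jog_arm", "payload": {
  "targets": [
    {"xyz":[-0.05,0,0],"spin":0},
    {"xyz":[-0.025,0,0],"spin":0},
    {"xyz":[-0.02,0,0],"spin":0},
    {"xyz":[0,0,0],"spin":0},
    {"xyz":[0,0,0],"spin":0},
    {"xyz":[0,0,0],"spin":0},
    {"xyz":[0,0,0],"spin":0},
    {"xyz":[0,0,0],"spin":0},
    {"xyz":[0,0,0],"spin":0},
    {"xyz":[0,0,0],"spin":0}
  ]
}}

```text
time: 12.8
tool_pos: [468.2, -26.6, 26.7]
tcp_rot: [-3.142, 0.0, -2.014]
contact_force: [-0.0, -0.4, 0.4]
grip_width: 0.4
finger_force: 0.0
```

```bash
python3 -c "
from h import *; st()"
```

```text
12.8 own [-149.8   62.    26.7] F own [-0.4 -0.2  0.4] yaw -2.014
```

Request:
{"api": "jog_arm", "payload": {
  "targets": [
    {"xyz":[-0.0125,0,0],"spin":0},
    {"xyz":[-0.0125,0,0],"spin":0},
    {"xyz":[0,0,0],"spin":0},
    {"xyz":[0,0,0],"spin":0},
    {"xyz":[0,0,0],"spin":0},
    {"xyz":[0,0,0],"spin":0},
    {"xyz":[0,0,0],"spin":0},
    {"xyz":[0,0,0],"spin":0},
    {"xyz":[0,0,0],"spin":0},
    {"xyz":[0,0,0],"spin":0}
  ]
}}

```text
time: 14.05
tool_pos: [469.0, -24.8, 26.7]
tcp_rot: [-3.142, 0.0, -2.014]
contact_force: [0.3, -0.4, 0.0]
grip_width: 0.3
finger_force: 0.0
```

Run:
```python
from h import *; from plant import bot
st()
cv2.imwrite('pics/c3.png',cv2.resize(bot.capture('scene')[80:280,110:310],(600,600),interpolation=2))
```

```text
14.05 own [-147.8   62.    26.7] F own [-0.2 -0.5  0. ] yaw -2.014
```

View pics/c3.png

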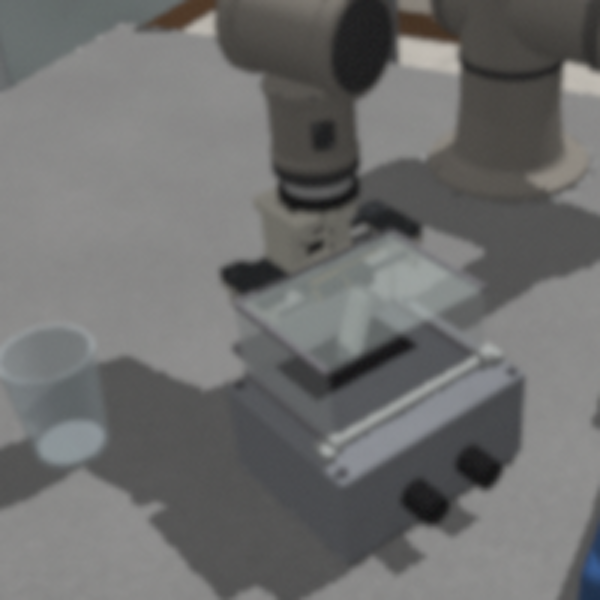

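No contact yet: the beige body is close in front of the lip. I'll go on in small steps.

Request:
{"api": "jog_arm", "payload": {
  "targets": [
    {"xyz":[-0.0125,0,0],"spin":0},
    {"xyz":[-0.0125,0,0],"spin":0},
    {"xyz":[-0.0125,0,0],"spin":0},
    {"xyz":[0,0,0],"spin":0},
    {"xyz":[0,0,0],"spin":0},
    {"xyz":[0,0,0],"spin":0},
    {"xyz":[0,0,0],"spin":0},
    {"xyz":[0,0,0],"spin":0},
    {"xyz":[0,0,0],"spin":0},
    {"xyz":[0,0,0],"spin":0}
  ]
}}

```text
time: 15.35
tool_pos: [469.5, -23.4, 26.6]
tcp_rot: [3.141, -0.001, -2.017]
contact_force: [-5.0, -11.8, 1.5]
grip_width: 0.4
finger_force: 0.0
```

```bash
python3 -c "
from h import *; st()"
```

```text
15.35 own [-146.3   62.2   26.6] F own [-12.8  -0.6   1.5] yaw -2.017
```

Contact with 13 N at own x of -146.3. I'll press about 1 mm more and drag the lip upward along its arc.

Request:
{"api": "jog_arm", "payload": {
  "targets": [
    {"xyz":[-0.012,0,0],"spin":0},
    {"xyz":[0,0,-0.03],"spin":0},
    {"xyz":[0,0,-0.04],"spin":0},
    {"xyz":[-0.003,0,-0.05],"spin":0},
    {"xyz":[-0.004,0,-0.05],"spin":0},
    {"xyz":[-0.006,0,-0.05],"spin":0},
    {"xyz":[-0.008,0,-0.05],"spin":0},
    {"xyz":[-0.01,0,-0.05],"spin":0},
    {"xyz":[0,0,0],"spin":0},
    {"xyz":[0,0,0],"spin":0}
  ]
}}

```text
time: 16.6
tool_pos: [470.5, -21.0, 52.0]
tcp_rot: [3.14, -0.003, -2.018]
contact_force: [-6.3, -15.6, 0.7]
grip_width: 0.5
finger_force: 1.0
```

Run:
```python
from h import *; from plant import bot
st()
cv2.imwrite('pics/c4.png',cv2.resize(bot.capture('scene')[80:280,110:310],(500,500),interpolation=2))
```

```text
16.6 own [-143.8   62.4   52. ] F own [-16.8  -1.    0.7] yaw -2.018
```

View pics/c4.png

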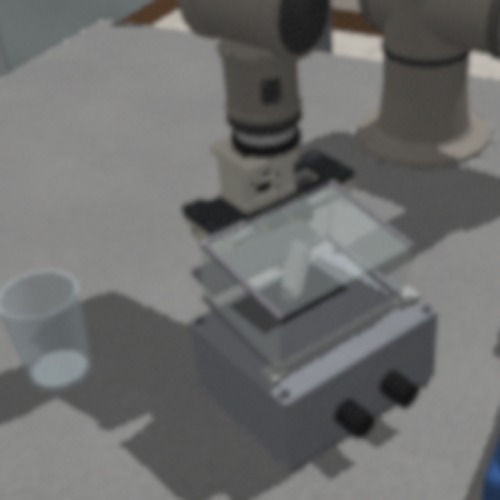

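The guard is rising with the gripper (hood front clear of the deck, about 0.16 rad). I'll carry on along the arc.

Request:
{"api": "jog_arm", "payload": {
  "targets": [
    {"xyz":[-0.012,0,-0.08],"spin":0},
    {"xyz":[-0.014,0,-0.08],"spin":0},
    {"xyz":[-0.022,0,-0.08],"spin":0},
    {"xyz":[-0.024,0,-0.075],"spin":0},
    {"xyz":[-0.028,0,-0.075],"spin":0},
    {"xyz":[-0.03,0,-0.07],"spin":0},
    {"xyz":[-0.034,0,-0.07],"spin":0},
    {"xyz":[-0.036,0,-0.07],"spin":0},
    {"xyz":[-0.04,0,-0.07],"spin":0},
    {"xyz":[-0.04,0,-0.07],"spin":0}
  ]
}}

```text
time: 17.9
tool_pos: [480.8, -0.2, 111.9]
tcp_rot: [3.141, -0.002, -2.016]
contact_force: [-4.0, -7.5, 2.2]
grip_width: 0.6
finger_force: 1.0
```

Run:
```python
from h import *; from plant import bot
st()
cv2.imwrite('pics/c5.png',cv2.resize(bot.capture('scene')[80:280,110:310],(500,500),interpolation=2))
```

```text
17.9 own [-120.6   61.9  111.9] F own [-8.5  0.4  2.2] yaw -2.016
```

View pics/c5.png

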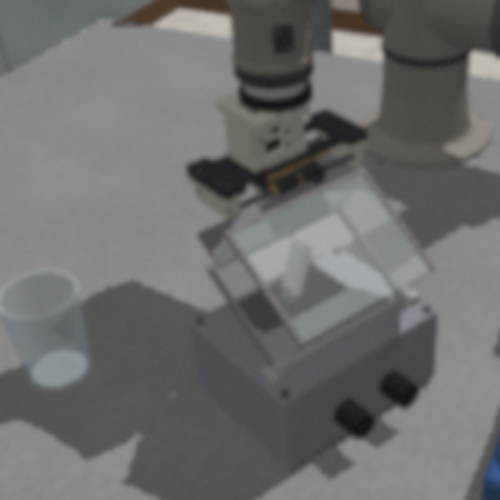

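The guard is at about 0.6 rad and leaning on the body; the lip is at (300,175). I'll push on to about 1.2 rad.

Request:
{"api": "jog_arm", "payload": {
  "targets": [
    {"xyz":[-0.075,0,-0.12],"spin":0},
    {"xyz":[-0.088,0,-0.11],"spin":0},
    {"xyz":[-0.095,0,-0.1],"spin":0},
    {"xyz":[-0.1,0,-0.08],"spin":0},
    {"xyz":[-0.105,0,-0.04],"spin":0},
    {"xyz":[-0.11,0,0],"spin":0},
    {"xyz":[-0.118,0,0],"spin":0},
    {"xyz":[-0.12,0,0],"spin":0},
    {"xyz":[-0.11,0,0],"spin":0},
    {"xyz":[0,0,0],"spin":0}
  ]
}}

```text
time: 19.2
tool_pos: [513.1, 68.6, 147.2]
tcp_rot: [3.141, 0.0, -2.013]
contact_force: [-0.2, -2.1, -0.9]
grip_width: 0.7
finger_force: 0.0
```

Run:
```python
from h import *; from plant import bot
st()
cv2.imwrite('pics/c6.png',cv2.resize(bot.capture('scene')[80:280,110:310],(500,500),interpolation=2))
```

```text
19.2 own [-44.6  62.2 147.2] F own [-2.  -0.7 -0.9] yaw -2.013
```

View pics/c6.png

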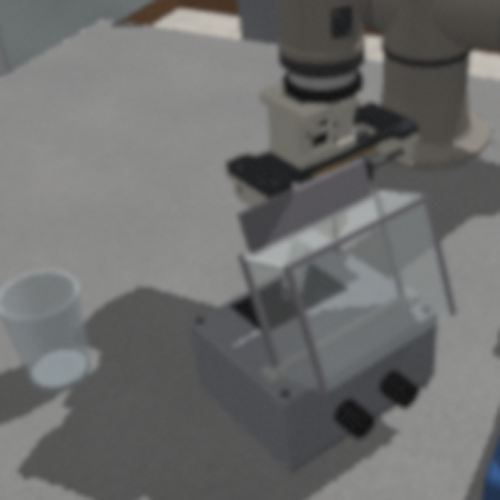

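The guard is propped at about 1.2 rad with the lip on the body flank at (300,205). I'll drop the tips 7 mm and sweep -y against the toggle.

Request:
{"api": "jog_arm", "payload": {
  "targets": [
    {"xyz":[0,0,0.09],"spin":0},
    {"xyz":[0,-0.1,0],"spin":0},
    {"xyz":[0,-0.1,0],"spin":0},
    {"xyz":[0,-0.1,0],"spin":0},
    {"xyz":[0,-0.1,0],"spin":0},
    {"xyz":[0,-0.1,0],"spin":0},
    {"xyz":[0,-0.05,0],"spin":0},
    {"xyz":[0,-0.05,0],"spin":0},
    {"xyz":[0,0,0],"spin":0},
    {"xyz":[0,0,0],"spin":0}
  ]
}}

```text
time: 20.5
tool_pos: [556.7, 47.1, 140.3]
tcp_rot: [-3.141, 0.0, -2.014]
contact_force: [-0.2, -1.1, -1.4]
grip_width: 0.2
finger_force: 0.0
```

```bash
python3 -c "
from h import *; st()"
```

```text
20.5 own [-45.3  13.5 140.3] F own [-1.  -0.3 -1.4] yaw -2.014
```

Request:
{"api": "jog_arm", "payload": {
  "targets": [
    {"xyz":[0,-0.02,0],"spin":0},
    {"xyz":[0,-0.02,0],"spin":0},
    {"xyz":[0,-0.02,0],"spin":0},
    {"xyz":[0,0,0],"spin":0},
    {"xyz":[0,0,0],"spin":0},
    {"xyz":[0,0,0],"spin":0},
    {"xyz":[0,0,0],"spin":0},
    {"xyz":[0,0,0],"spin":0},
    {"xyz":[0,0,0],"spin":0},
    {"xyz":[0,0,0],"spin":0}
  ]
}}

```text
time: 21.75
tool_pos: [560.7, 45.1, 140.3]
tcp_rot: [3.142, 0.0, -2.014]
contact_force: [-2.4, -0.0, -2.7]
grip_width: 0.5
finger_force: 1.0
```

Run:
```python
from h import *; from plant import bot
st()
c=bot.get_calibration('scene');print(proj(c,Rb.apply([[-38,21,158],[-38,-21,158]])+B))
cv2.imwrite('pics/c7.png',cv2.resize(bot.capture('scene')[110:260,150:300],(600,600),interpolation=2))
```

```text
21.75 own [-45.4   9.2 140.3] F own [-1.   2.1 -2.7] yaw -2.014
[[229.83498165 176.95050263]
 [216.60266088 183.5749836 ]]
```

View pics/c7.png

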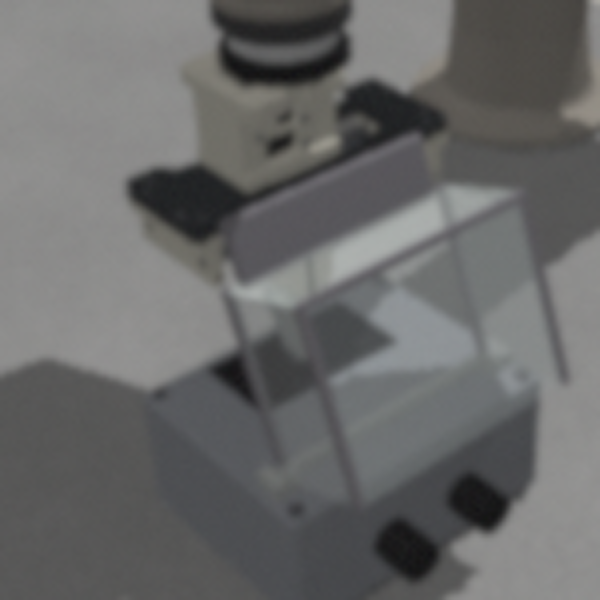

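The toggle (pale bat around (285,330) in the crop) now leans away from the robot. I'll push on until the force shows its stop.

Request:
{"api": "jog_arm", "payload": {
  "targets": [
    {"xyz":[0,-0.02,0],"spin":0},
    {"xyz":[0,-0.02,0],"spin":0},
    {"xyz":[0,0,0],"spin":0},
    {"xyz":[0,0,0],"spin":0},
    {"xyz":[0,0,0],"spin":0},
    {"xyz":[0,0,0],"spin":0},
    {"xyz":[0,0,0],"spin":0},
    {"xyz":[0,0,0],"spin":0},
    {"xyz":[0,0,0],"spin":0},
    {"xyz":[0,0,0],"spin":0}
  ]
}}

```text
time: 23.05
tool_pos: [563.8, 43.7, 140.5]
tcp_rot: [-3.141, 0.0, -2.014]
contact_force: [-1.3, -1.6, -1.1]
grip_width: 0.4
finger_force: 0.1
```

```bash
python3 -c "
from h import *; st()"
```

```text
23.05 own [-45.3   5.7 140.5] F own [-2.   0.5 -1.1] yaw -2.014
```

Request:
{"api": "jog_arm", "payload": {
  "targets": [
    {"xyz":[0,-0.02,0],"spin":0},
    {"xyz":[0,-0.02,0],"spin":0},
    {"xyz":[0,0,0],"spin":0},
    {"xyz":[0,0,0],"spin":0},
    {"xyz":[0,0,0],"spin":0},
    {"xyz":[0,0,0],"spin":0},
    {"xyz":[0,0,0],"spin":0},
    {"xyz":[0,0,0],"spin":0},
    {"xyz":[0,0,0],"spin":0},
    {"xyz":[0,0,0],"spin":0}
  ]
}}

```text
time: 24.3
tool_pos: [565.3, 43.0, 140.1]
tcp_rot: [3.139, -0.0, -2.014]
contact_force: [-5.8, 1.5, 1.1]
grip_width: 0.5
finger_force: 3.0
```

```bash
python3 -c "
from h import *; st()"
```

```text
24.3 own [-45.3   4.  140.1] F own [-1.1  5.8  1.1] yaw -2.014
```

Request:
{"api": "jog_arm", "payload": {
  "targets": [
    {"xyz":[0,-0.015,0],"spin":0},
    {"xyz":[0,-0.01,0],"spin":0},
    {"xyz":[0,0,0],"spin":0},
    {"xyz":[0,0,0],"spin":0},
    {"xyz":[0,0,0],"spin":0},
    {"xyz":[0,0,0],"spin":0},
    {"xyz":[0,0,0],"spin":0},
    {"xyz":[0,0,0],"spin":0},
    {"xyz":[0,0,0],"spin":0},
    {"xyz":[0,0,0],"spin":0}
  ]
}}

```text
time: 25.55
tool_pos: [565.6, 42.8, 140.0]
tcp_rot: [3.135, -0.001, -2.014]
contact_force: [-11.1, 2.8, 5.1]
grip_width: 0.3
finger_force: 6.2
```

```bash
python3 -c "
from h import *; st()"
```

```text
25.55 own [-45.4   3.7 140. ] F own [-2.2 11.2  5.1] yaw -2.014
```

The toggle is at its stop: the force doubled over 0.3 mm. I'll step back +y off the toggle, then withdraw forward so that the guard follows down and shuts.

Request:
{"api": "jog_arm", "payload": {
  "targets": [
    {"xyz":[0,0.1,0],"spin":0},
    {"xyz":[0,0.15,0],"spin":0},
    {"xyz":[0.15,0,0],"spin":0},
    {"xyz":[0.25,0,0],"spin":0},
    {"xyz":[0.3,0,0],"spin":0},
    {"xyz":[0.3,0,0],"spin":0},
    {"xyz":[0.3,0,0],"spin":0},
    {"xyz":[0.3,0,0],"spin":0},
    {"xyz":[0.3,0,0],"spin":0},
    {"xyz":[0.3,0,0],"spin":0}
  ]
}}

```text
time: 26.8
tool_pos: [474.0, -110.7, 140.5]
tcp_rot: [-3.141, 0.0, -2.015]
contact_force: [-0.0, -0.4, -0.9]
grip_width: 0.6
finger_force: 0.0
```

Request:
{"api": "jog_arm", "payload": {
  "targets": [
    {"xyz":[0.1,0,0],"spin":0},
    {"xyz":[0,0,0],"spin":0},
    {"xyz":[0,0,0],"spin":0},
    {"xyz":[0,0,0],"spin":0},
    {"xyz":[0,0,0],"spin":0},
    {"xyz":[0,0,0],"spin":0},
    {"xyz":[0,0,0],"spin":0},
    {"xyz":[0,0,0],"spin":0},
    {"xyz":[0,0,0],"spin":0},
    {"xyz":[0,0,0],"spin":0}
  ]
}}

```text
time: 28.05
tool_pos: [471.3, -116.1, 140.3]
tcp_rot: [-3.142, 0.0, -2.014]
contact_force: [-0.0, -0.1, 0.5]
grip_width: 0.7
finger_force: 0.0
```

Run:
```python
from h import *; from plant import bot
st()
cv2.imwrite('pics/c8.png',cv2.resize(bot.capture('scene')[80:260,110:350],(800,600),interpolation=2))
```

```text
28.05 own [-229.3   20.9  140.3] F own [-0.1 -0.   0.5] yaw -2.014
```

View pics/c8.png

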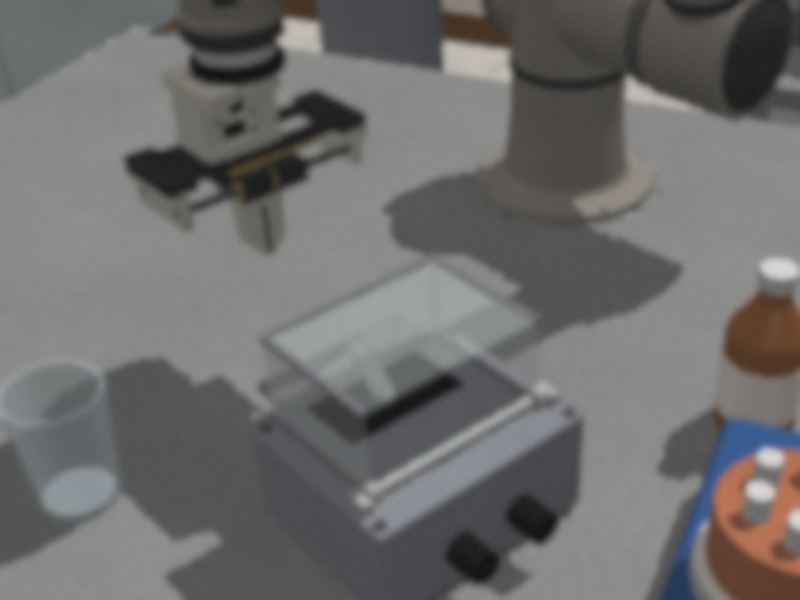

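The guard looks shut, the toggle leans to the far side (tip near (355,345)), and the beaker, bottle and stirrer stand unmoved. I'll wait a moment for the guard to settle, then hand in.

Request:
{"api": "jog_arm", "payload": {
  "targets": [
    {"xyz":[0,0,0],"spin":0},
    {"xyz":[0,0,0],"spin":0},
    {"xyz":[0,0,0],"spin":0},
    {"xyz":[0,0,0],"spin":0},
    {"xyz":[0,0,0],"spin":0},
    {"xyz":[0,0,0],"spin":0},
    {"xyz":[0,0,0],"spin":0},
    {"xyz":[0,0,0],"spin":0},
    {"xyz":[0,0,0],"spin":0},
    {"xyz":[0,0,0],"spin":0}
  ]
}}

```text
time: 29.35
tool_pos: [471.2, -116.1, 140.3]
tcp_rot: [-3.142, 0.0, -2.014]
contact_force: [0.3, -0.5, 0.3]
grip_width: 0.6
finger_force: 0.0
```

Request:
{"api": "jog_arm", "payload": {
  "targets": [
    {"xyz":[0,0,0],"spin":0},
    {"xyz":[0,0,0],"spin":0},
    {"xyz":[0,0,0],"spin":0},
    {"xyz":[0,0,0],"spin":0},
    {"xyz":[0,0,0],"spin":0},
    {"xyz":[0,0,0],"spin":0},
    {"xyz":[0,0,0],"spin":0},
    {"xyz":[0,0,0],"spin":0},
    {"xyz":[0,0,0],"spin":0},
    {"xyz":[0,0,0],"spin":0}
  ]
}}

```text
time: 30.6
tool_pos: [471.3, -116.1, 140.3]
tcp_rot: [-3.142, 0.0, -2.014]
contact_force: [-0.8, 0.5, 0.4]
grip_width: 0.4
finger_force: 0.0
```

```bash
python3 -c "
from plant import bot
print(bot.close_job())"
```

```text
the job is handed in; nothing more can be done
None
```

I handed the job in at 30.6 s, and no verdict came back: the toggle was pushed to its stop on the far side, and in the last picture the guard looked shut and the stirrer, bottle and beaker unmoved.

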